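# Close the mixer bowl and engage its beater

### The job

Set the loose white lid onto the rim of the mixer bowl so that it sits fully seated and level, without dropping it, and let go of it. Then take the beater from its steel rack by its knob, pass it down through the lid's chimney, turn it until its cross-shaped foot meshes with the drive socket in the bowl, and press it fully home against the socket's spring until its flange is down on the chimney. Finish while still gripping the beater and pressing it home, and leave the salt pot, pepper mill and egg cup undisturbed.

Things in the scene. Friction and masses are not known exactly. Their poses are not given: they have to be found in the camera images.
- mixer: Fixed mixer (sizes in mm): white round motor base (radius 78, 50 high) carrying an open steel bowl, outer radius 70, inner radius 66 at the rim, rim 120 above the worktop. Origin: centre of the underside on the worktop, z up.
- bowl_rim (a point): Centre of the bowl's mouth, at rim height (120 mm above the worktop).
- socket (a point): Centre of the floor of the cross recess in the drive socket, a grey block 34 mm square on the bowl's axis. Slots 9 wide, 26 long, 14 deep along this point's x and y axes: the foot meshes every quarter turn. Above the block a centring funnel, 12 tall, inner radius 18 down to 12. It cannot turn but slides down on a spring. At rest this floor is 66 above the worktop, block top 80, funnel mouth 92.
- coupling (a joint): How far the drive socket is pushed down, in m: 0 at rest, 0.012 at its bottom stop. Its spring pushes up with about 2.6 N at rest and 600 N/m more on the way down (7.4 N at 0.008). With lid seated and beater meshed, the flange meets the chimney at 0.008: fully home. Let go, the spring lifts the beater again.
- board: Fixed wooden chopping board 190 x 190 x 18 mm on which the lid lies at the start. Origin: centre of the underside.
- lid: Loose white plastic lid (mm), 150 g, right way up. Disc radius 74, 8 to 14 above the origin; below it a ring (outer radius 60.5 at the bottom, 63.5 at the disc) that goes inside the bowl's rim; on top the chimney, a tube of outer radius 22, bore radius 17, 14 to 40 above the origin: grip it there. Origin: centre of the ring's underside, z up; seated, 8 below the rim.
- chimney_top (a point): Centre of the top of the lid's chimney, 40 mm above the lid's origin; 152 above the worktop once the lid is seated.
- rack: Fixed steel rack (mm) 110 x 110, top plate 100 above the worktop with a round hole of radius 17.5 in which the beater hangs by its flange. Origin: centre of the underside.
- beater: Loose steel beater (mm), 120 g, hanging upright. From the bottom: foot of two crossing ribs 6 wide, 22 long, along its x and y axes, 20 tall, tapered underneath; stem with wire loops to radius 13; black flange of radius 24, 94 to 99 above the origin; knob 40 long (x), 24 thick (y), 99 to 133 above the origin, gripped across the 24. Origin: centre of the foot's underside, z up.
- foot (a point): Centre of the underside of the beater's foot; its axes are the beater's. Meshed, it lies on socket.
- knob (a point): Centre of the beater's knob, 116 mm above the foot.
- salt: Bystander: small white ceramic salt pot, radius 14 mm, height 33, on a corner of the lid's board.
- mill: Bystander: small dark wooden pepper mill, radius 22 mm, height 95, loose on the worktop.
- eggcup: Bystander: white egg cup, radius 22 mm, height 55, loose on the worktop.
There are look-alikes about, which are no part of the job. What is meant by the lid is not blue, and is the smaller of those in its own colour.

How it is judged:
On the way, in this order (a step that is already met when the one before it is completed fails the run):
1. the lid sits seated and level on the bowl's rim, let go (z of lid in the frame of bowl_rim below -0.006 m and horizontal distance between lid and bowl_rim below 0.005 m and angle between lid's own z axis and vertical below 0.04 rad and contact force between the fingers and lid below 0.1 N and linear speed of lid below 0.02 m/s), for 0.2 s.
2. the gripped beater stands in the chimney, its foot at the drive socket (z of lid in the frame of bowl_rim below -0.006 m and horizontal distance between lid and bowl_rim below 0.005 m and contact force between the fingers and beater above 1 N and horizontal distance between foot and socket below 0.012 m and z of foot in the frame of socket below 0.02 m), for 0.1 s.
At the end, for the whole second after the job is handed in: Lid seated (2 mm height, 5 mm centre, 0.04 rad tilt). Beater foot in the socket (3 mm depth, 4 mm centre, ribs within 0.2 rad of the slots, upright to 0.08 rad), socket pressed down over 6 of 8 mm, beater still and gripped (over 1 N) (z of lid in the frame of bowl_rim below -0.006 m and horizontal distance between lid and bowl_rim below 0.005 m and angle between lid's own z axis and vertical below 0.04 rad and value of joint coupling above 0.006 m and z of foot in the frame of socket below 0.003 m and horizontal distance between foot and socket below 0.004 m and (angle between the x axis of foot and the x axis of socket, either way round below 0.2 rad or angle between the x axis of foot and the y axis of socket, either way round below 0.2 rad) and angle between beater's own z axis and vertical below 0.08 rad and linear speed of beater below 0.03 m/s and contact force between the fingers and beater above 1 N); the arm keeps its last pose, push and grip.
It fails at once if the lid was dropped (contact force between the fingers and lid below 0.05 N and linear speed of lid above 0.5 m/s).
It fails at once if salt pot, pepper mill or egg cup disturbed (moved over 3 cm) (distance of any of salt, mill, eggcup from where it was at the start of the episode above 0.03 m).
It also fails if it takes over 61 s, if anything falls off the work surface, if the arm or the gripper's body presses on something with over 40 N, if the wrist force passes 120 N, or if a joint passes its speed limit or range.

### The arm

A 6-joint arm with a two-finger parallel gripper is mounted at the origin on the work surface. World frame = base frame: x ahead of the robot, y to its left, z up, the work surface at z = 0. Lengths are in m, angles in rad, forces in N, time in s.
With the tool pointing down it reaches from about 0.325 to 0.85 m from the base axis. Payload 15.5 kg.
Tool frame: the origin (TCP) lies at the very end of the fingers, on their centre line; the grasp point (between the pads) lies ctrl.grip_depth behind it (ctrl.grip_depth is the distance from the TCP to the grasp point, in m); z points along the fingers, y is the line along which they close (so a half turn about z gives the same grasp; the last joint's range is limited). The gripper opens to 91 mm and grips with 3 to 60 N. Pads are 32 mm wide; open, the fingers measure 118 mm over their backs; the gripper's body (76 mm by 178 mm) begins 60 mm behind the grasp point.
Start: joints at [-1.365, 0.494, 1.345, -0, 1.302, -0.096], TCP at [0.185, -0.597, 0.214] pointing down, gripper open.
Joint ranges: [-2.91, 2.91], [-0.82, 2.16], [0.22, 2.67], [-1.22, 4.37], [0.12, 2.79], [-3.08, 3.08]. Speed limits (rad/s): [1.89, 1.89, 2.57, 3.01, 3.01, 3.01].

### API

Orientations are given as a unit quaternion [w, x, y, z].
In Python, from station import ctrl, cams, ticket, models gives the robot as it stands. The module is installed in compiled form; this text tells all that it offers.
- The arm moves only by the tool move_arm, never from a script. Its argument "plan" is a list that holds one entry, the list of rows, each a list of 4 numbers: the shift along the tool's x, y, z in cm, then the turn about the tool's z in degrees. A call has 1 to 20 rows; each row is the pose to reach, as a shift and turn from the pose commanded when the call began, along the tool's axes at that moment; what a row does not reach only later rows make up. A row lasts 1/10 s, in which the tool goes at most 50 mm and 8.59 degrees, less where a joint would pass 70% of its speed; a pose out of reach is approached as far as the arm can. A call with a gripper value outside its range is refused whole. "grip" is the closure, from -1 (fully open) to 1 (shut), so that 0 is half open, set as the call begins (left out, the last holds). The fingers move at their own pace and stop on an object; the grip force is fixed at half the most. Time passes only in rows, so rows that repeat a pose let the fingers close. It gives the time, the measured TCP pose, the force, the opening and the grip force at its end, in the units of the state.
- ctrl.sense(): the state, without advancing time (a new reading comes with each control period).
- cams.get_image(name): name is "scene" or "top" or "wrist"; returns a dict with "color" (420x560x3 uint8, red, green, blue), "fx", "fy", "cx", "cy" (pixels), "view" (4x4, takes a point from world to camera coordinates). Camera axes: x right, y down, z forward; pixel columns grow to the right and rows downward; lengths in m; the calibration is good to about 2 mm. A picture is of the moment at which its call begins. There is no depth.
- ticket.job_done(): hands the job in; it is judged then, once.
Trained networks look in the newest picture that a camera, given by its name, has taken for a name from the list of things; names that differ only in an ending like _2 or _b are one class to them, and where a whole thing is asked for, a point or a joint stands for the part that bears it (a point fixed in the world has none). Each returns a list of dicts, best first, with "conf" (0 to 1); they miss things now and then, are a little off and sometimes report something else, mostly with a low value. They report only what shows in the picture. A call takes as long as a camera call. They do not tell look-alikes from the thing itself.
- models.search_frame(camera, name): "rect" ([left, top, right, bottom] in pixels, round what is visible of it).
The state is a dict: "t": time; "joints": joint angles; "qd": joint speeds; "tau": joint torques, N m; "ee_pos": TCP position; "orientation": TCP orientation; "contact_force": force on the tool from outside, world axes, zero at the start; "ft_torque": the same for the moment, N m; "gripper_width": finger opening in m; "grip_force": force on a finger pad.
Only numpy, scipy, OpenCV 4.12 (cv2) and the standard library are available. Lean on these libraries where they do the work, as an engineer would, in place of code of your own. Each camera call takes 0.05 s, during which the arm holds its last target. There are 200 camera calls.

## Working session

There is one attempt and no reset: what is moved stays moved. The work goes in short steps, Python scripts to look and compute and a tool call to move; the robot and the scene stay as the last step left them, time stands still between calls to the robot, and variables do not carry over. Pictures are saved under pics/ and viewed, at most 12 in all, crops included, and the job is handed in when it is done.

Besides the shell and the picture viewer there is one more tool, called after "Emit:" by a JSON object that holds its "op" and its "data", one argument or row to a line. move_arm: Moves the arm, as the interface text tells. Its arguments: {"type":"object","properties":{"plan":{"type":"array","items":{"type":"array","items":{"type":"array","items":{"type":"number"}}}},"grip":{"type":"number"}},"required":["plan"]}

```bash
mkdir -p pics; cat > h.py <<'E'
import numpy as np, cv2
from station import ctrl, cams, ticket, models
from scipy.spatial.transform import Rotation as R
def img(n,save=None):
    d=cams.get_image(n)
    if save: cv2.imwrite('pics/'+save,d['color'][:,:,::-1])
    return d
def ray(d,u,v):
    V=np.array(d['view']);Rm=V[:3,:3];c=-Rm.T@V[:3,3]
    r=Rm.T@np.array([(u-d['cx'])/d['fx'],(v-d['cy'])/d['fy'],1.0]);return c,r
def atz(d,u,v,z):
    c,r=ray(d,u,v);return c+r*(z-c[2])/r[2]
def proj(d,p):
    V=np.array(d['view']);q=V[:3,:3]@np.array(p)+V[:3,3]
    return np.array([d['fx']*q[0]/q[2]+d['cx'],d['fy']*q[1]/q[2]+d['cy']])
def state():
    s=ctrl.sense();q=s['orientation'];r=R.from_quat([q[1],q[2],q[3],q[0]]).as_matrix()
    return s,np.array(s['ee_pos']),r
E
python3 - <<'E'
from h import *
T=img('top','top1.png');S=img('scene','scene1.png')
for n,d in(('top',T),('scene',S)):
    V=np.array(d['view']);print(n,d['fx'],d['cx'],d['cy'],(-V[:3,:3].T@V[:3,3]).round(3))
    for o in 'mixer lid rack beater board salt mill eggcup'.split():
        print(o,[(np.round(k['rect']).tolist(),round(k['conf'],2)) for k in models.search_frame(n,o)][:4])
s,p,r=state();print(p,r.round(2).tolist(),ctrl.grip_depth,s['t'])
E
```

```text
top 403.5532335165116 278.7205190589943 211.40692026531295 [0.413 0.047 1.119]
mixer [([251.0, 201.0, 307.0, 261.0], 0.9)]
lid [([145.0, 214.0, 204.0, 272.0], 0.85), ([318.0, 278.0, 372.0, 330.0], 0.68), ([304.0, 109.0, 373.0, 171.0], 0.63), ([225.0, 196.0, 239.0, 214.0], 0.31)]
rack [([384.0, 226.0, 443.0, 275.0], 0.81)]
beater [([410.0, 240.0, 431.0, 261.0], 0.78), ([272.0, 220.0, 290.0, 237.0], 0.65)]
board [([138.0, 207.0, 213.0, 281.0], 0.84), ([143.0, 218.0, 201.0, 270.0], 0.7)]
salt []
mill [([336.0, 192.0, 350.0, 210.0], 0.69), ([412.0, 239.0, 434.0, 261.0], 0.66), ([140.0, 205.0, 213.0, 280.0], 0.57)]
eggcup [([222.0, 195.0, 239.0, 210.0], 0.59), ([273.0, 222.0, 289.0, 237.0], 0.31)]
scene 540.8513129086069 292.004453797116 206.734570418667 [1.356 0.231 1.04 ]
mixer [([252.0, 158.0, 315.0, 237.0], 0.95)]
lid [([144.0, 252.0, 233.0, 330.0], 0.98), ([368.0, 186.0, 434.0, 234.0], 0.94), ([211.0, 132.0, 263.0, 169.0], 0.92)]
rack [([122.0, 131.0, 190.0, 200.0], 0.73), ([195.0, 201.0, 217.0, 234.0], 0.7)]
beater [([139.0, 136.0, 157.0, 156.0], 0.63), ([254.0, 161.0, 320.0, 239.0], 0.38)]
board [([362.0, 183.0, 447.0, 253.0], 0.71), ([140.0, 135.0, 160.0, 180.0], 0.17)]
salt [([430.0, 228.0, 446.0, 242.0], 0.56)]
mill [([195.0, 200.0, 216.0, 232.0], 0.61), ([364.0, 185.0, 446.0, 253.0], 0.52)]
eggcup [([323.0, 226.0, 342.0, 251.0], 0.67)]
[ 0.1851993  -0.59693284  0.21391766] [[0.96, 0.3, -0.0], [0.3, -0.96, 0.0], [-0.0, -0.0, -1.0]] 0.0188 0.9
```

View pics/top1.png

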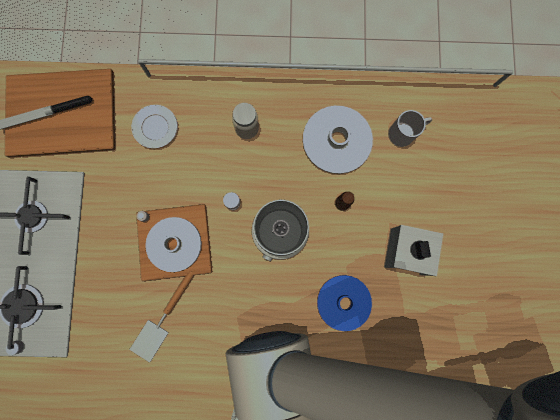

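View pics/scene1.png

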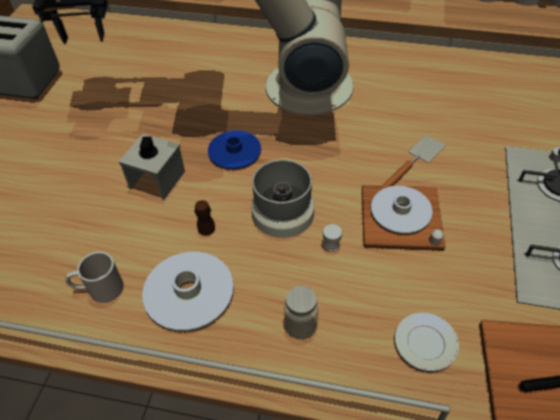

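The top view shows the smaller white lid on its board at (173,243), with the salt pot at its corner (142,216). The bowl is at (280,229) with the socket visible inside, and the beater knob on the rack is at (421,250). The blue lid and the large white lid are decoys.

```bash
cat >> h.py <<'E'
def togo(p):
    s,e,r=state();d=r.T@(np.array(p)-e);return (d*100).round(2)
E
python3 - <<'E'
from h import *
T=img('top');g=T['color'].astype(int)
def blob(mask,x0,y0,x1,y1):
    m=np.zeros(mask.shape,np.uint8);m[y0:y1,x0:x1]=mask[y0:y1,x0:x1]
    n,l,st,c=cv2.connectedComponentsWithStats(m);i=1+np.argmax(st[1:,4])
    cs,_=cv2.findContours((l==i).astype(np.uint8),cv2.RETR_EXTERNAL,cv2.CHAIN_APPROX_NONE)
    return cv2.fitEllipse(cv2.convexHull(cs[0])),st[i]
hsv=cv2.cvtColor(T['color'],cv2.COLOR_RGB2HSV)
w=((hsv[...,1]<60)).astype(np.uint8)
e,st=blob(w,146,216,205,274);print('lid',e,st,atz(T,*e[0],.032))
e,st=blob(w,248,196,312,262);print('bowl',e,st,atz(T,*e[0],.12))
k=(hsv[...,2]<70).astype(np.uint8)
e,st=blob(k,400,232,440,268);print('knob',e,st,atz(T,*e[0],.12))
for n,u,v,z in (('mill',345,201,.09),('egg',232,201,.05),('salt',142,216,.05),('rack',420,251,.1)):print(n,atz(T,u,v,z).round(3))
print(togo([.33,-.30,.30]))
c=T['color'];a=np.hstack([cv2.resize(c[195:265,245:315],(400,400),interpolation=2),cv2.resize(c[215:285,380:450],(400,400),interpolation=2)])
cv2.imwrite('pics/c.png',a[:,:,::-1])
E
```

```text
lid ((173.0321807861328, 244.18797302246094), (54.20652770996094, 56.380794525146484), 58.45545959472656) [ 146  217   56   55 2318] [0.47088722 0.31124045 0.032     ]
bowl ((279.77264404296875, 229.76318359375), (56.57487869262695, 62.541168212890625), 20.125261306762695) [ 252  199   57   62 2740] [0.50802096 0.02800499 0.12      ]
knob ((420.780517578125, 249.68202209472656), (19.184328079223633, 20.839921951293945), 124.43153381347656) [411 241  20  19 296] [ 0.46668461 -0.32320244  0.12      ]
mill [ 0.59 -0.14  0.09]
egg [0.589 0.156 0.05 ]
salt [0.543 0.393 0.05 ]
rack [ 0.464 -0.329  0.1  ]
[ 22.63 -24.07  -8.61]
```

View pics/c.png

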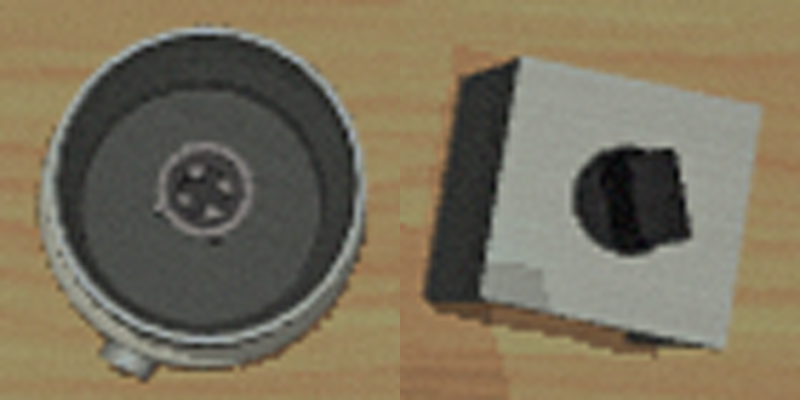

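The crop shows the bowl rim centre near px (281,227) and the socket's cross of slots. The beater's flange is at (420,250), with its knob long side roughly along world x.

```bash
python3 - <<'E'
from h import *
T=img('top')
print(atz(T,281.2,227,.12),atz(T,419.9,250,.105),togo([.455,-.325,.26]))
E
```

```text
[0.51499906 0.02460404 0.12      ] [ 0.46663982 -0.32650286  0.105     ] [ 33.83 -17.98  -4.61]
```

Emit:
{"op": "move_arm", "data": {
  "plan": [
    [[4.2,-2.2,-4.6,0],[8.4,-4.5,-4.6,0],[12.6,-6.7,-4.6,2],[16.8,-9,-4.6,5],[21,-11.2,-4.6,8],[25.2,-13.5,-4.6,11],[29.4,-15.7,-4.6,14],[33.8,-18,-4.6,17],[33.8,-18,-4.6,17],[33.8,-18,-4.6,17],[33.8,-18,-4.6,17],[33.8,-18,-4.6,17]]
  ],
  "grip": -1
}}

```text
t: 2.2
ee_pos: [0.4539, -0.3258, 0.2599]
orientation: [0.0, 1.0, 0.001, -0.0]
contact_force: [0.1, -0.2, 0.1]
gripper_width: 0.0914
grip_force: 0.0
```

```bash
python3 - <<'E'
from h import *
W=img('wrist','w1.png');s,e,r=state();print(s['t'],e,r.round(3).tolist())
V=W['view'];print((-V[:3,:3].T@V[:3,3]-e)@r,(V[:3,:3]@r).round(2).tolist())
print(proj(W,[.4666,-.3265,.105]))
E
```

```text
2.25 [ 0.45389836 -0.32581899  0.2599204 ] [[1.0, 0.003, -0.0], [0.003, -1.0, -0.0], [-0.0, 0.0, -1.0]]
[ 8.01757468e-02  3.78318205e-05 -1.71566821e-01] [[-0.0, 1.0, -0.0], [-0.96, -0.0, -0.28], [-0.28, 0.0, 0.96]]
[277.51531888 173.94648568]
```

View pics/w1.png

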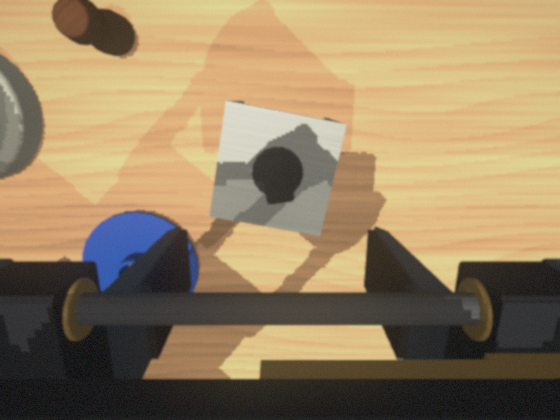

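The wrist view shows the rack at (280,168), with the beater's flange and knob at (277,172) as predicted. I'll boost the contrast to read the knob's yaw.

```bash
python3 - <<'E'
from h import *
c=cv2.imread('pics/w1.png')[95:240,200:360].astype(float)
a=np.clip((c-5)*5,0,255).astype(np.uint8)
cv2.imwrite('pics/w1c.png',cv2.resize(a,None,fx=4.5,fy=4,interpolation=2) if 0 else cv2.resize(a,None,fx=4,fy=4,interpolation=2))
print(togo([.505-.03,.026,.30]))
E
```

```text
[  2.2  -35.18  -4.01]
```

View pics/w1c.png

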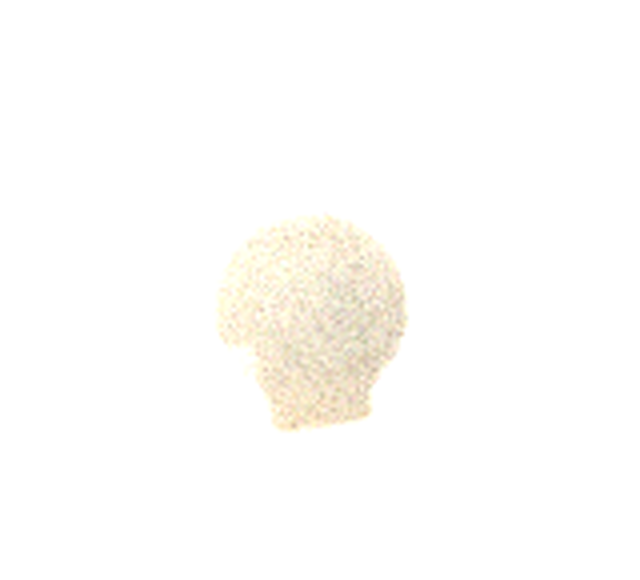

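Emit:
{"op": "move_arm", "data": {
  "plan": [
    [[0,-4,-3,0],[0,-8.5,-4,0],[0.5,-13,-4,0],[1,-17.5,-4,0],[1,-22,-4,0],[1,-26.5,-4,0],[1,-31,-4,0],[1,-35,-4,0],[1,-35,-4,0],[1,-35,-4,0],[1,-35,-4,0]]
  ]
}}

```text
t: 3.35
ee_pos: [0.4633, 0.024, 0.2999]
orientation: [0.0, 1.0, 0.001, 0.0]
contact_force: [-0.3, 0.5, 0.1]
gripper_width: 0.0912
grip_force: 0.0
```

```bash
python3 - <<'E'
from h import *
W=img('wrist','w2.png');s,e,r=state();print(s['t'],e)
c=W['color'][:,:,::-1]
u,v=proj(W,[.515,.025,.08]).astype(int);print(u,v,proj(W,[.515,.025,.12]))
cv2.imwrite('pics/w2c.png',np.clip(cv2.resize(c[v-80:v+80,u-105:u+105],None,fx=3.7,fy=3.7,interpolation=2).astype(float)*1.6,0,255))
np.save('V2.npy',W['view'])
E
```

```text
3.4 [0.46334901 0.02387265 0.29991675]
275 125 [275.84858936 128.91140589][ WARN:0@0.938] global loadsave.cpp:1063 imwrite_ Unsupported depth image for selected encoder is fallbacked to CV_8U.
```

View pics/w2c.png

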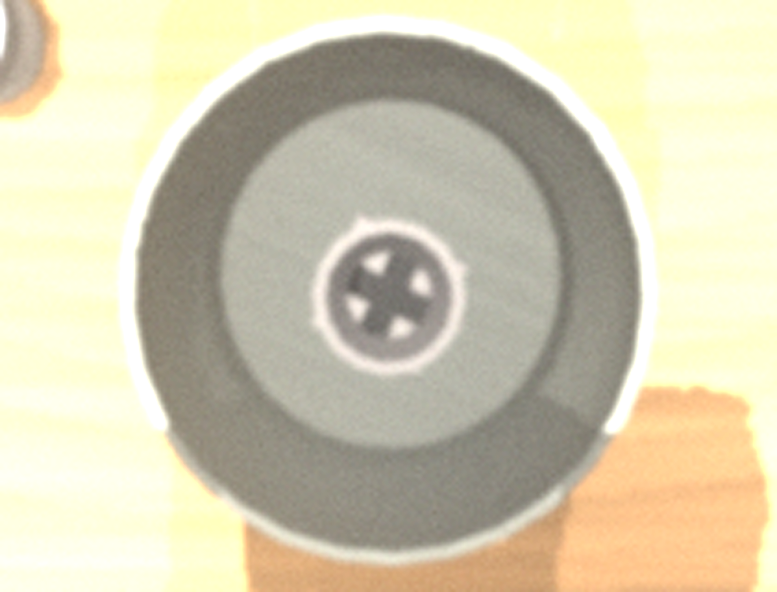

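The crop shows the bowl rim (outer edge x 122–655, y 17–563) and the socket cross at (389,296), with its slots leaning about 24° to the right. In the earlier crop the knob end edge runs (278,430)–(370,415), so the knob's yaw is about +10°.

```bash
python3 - <<'E'
from h import *
from scipy.optimize import least_squares
W=img('wrist');
c=lambda p:(p[0]/3.7+170,p[1]/3.7+45)
P=np.array([atz(W,*c(p),.12)[:2] for p in [(122,290),(655,290),(390,17),(391,563),(205,105),(575,100),(165,430),(612,430)]])
f=least_squares(lambda q:np.hypot(*(P-q[:2]).T)-q[2],[.51,.02,.07]);print('rim',f.x,f.fun.round(4))
t=[atz(W,*c(p),.08)[:2] for p in [(376,265),(422,285),(402,328),(356,308)]]
print('sock',np.mean(t,0));a,b=t[0]-t[2],t[1]-t[3];print([np.degrees(np.arctan2(*q[::-1])) for q in(a,b)])
print('funnelC',atz(W,*c((390,297)),.092))
# knob from earlier pose
V=W['view'].copy()
s,e,r=state();V3=dict(W);cen=-V[:3,:3].T@V[:3,3]+np.array([.45390-e[0],-.32582-e[1],.25992-e[2]])
V[:3,3]=-V[:3,:3]@cen;V3['view']=V
k=[atz(V3,u/4+200,v/4+95,.139) for u,v in((278,430),(370,415))];print(k,np.degrees(np.arctan2(k[0][0]-k[1][0],k[0][1]-k[1][1])))
print('flange',atz(V3,(220+405)/8+200,(212+93*2/2-0)/4+95,.105))
print(s['t'],togo([.455,.311,.26]))
E
```

```text
rim [0.51614939 0.02544742 0.06854489] [ 0.0008  0.0004  0.001   0.0007 -0.0013 -0.0001 -0.0005 -0.0009]
sock [0.51569032 0.02570514]
[np.float64(22.89300550247642), np.float64(-71.03977196758204)]
funnelC [0.51643906 0.02537626 0.092     ]
[array([ 0.44899276, -0.31968774,  0.139     ]), array([ 0.45233325, -0.33915826,  0.139     ])] -9.73525081259058
flange [ 0.46917763 -0.32707521  0.105     ]
3.45 [ -0.77 -28.71   3.99]
```

Emit:
{"op": "move_arm", "data": {
  "plan": [
    [[0,-4.5,2,0],[0,-9,4,0],[0,-13.5,6,0],[0,-18,8,0],[0,-22.5,10,0],[0,-26,12,0],[-0.3,-28.7,14,0],[-0.3,-28.7,14,0],[-0.3,-28.7,14,0],[-0.3,-28.7,14,0],[-0.3,-28.7,14,0]]
  ]
}}

```text
t: 4.55
ee_pos: [0.4598, 0.3112, 0.1607]
orientation: [-0.0, 1.0, 0.001, 0.001]
contact_force: [0.4, 0.3, -0.5]
gripper_width: 0.0912
grip_force: 0.0
```

```bash
python3 - <<'E'
from h import *
W=img('wrist','w3.png');s,e,r=state();print(s['t'],e)
print(proj(W,[.471,.311,.058]))
E
```

```text
4.6 [0.45973684 0.31130438 0.16068609]
[277.09039315 189.50399044]
```

View pics/w3.png

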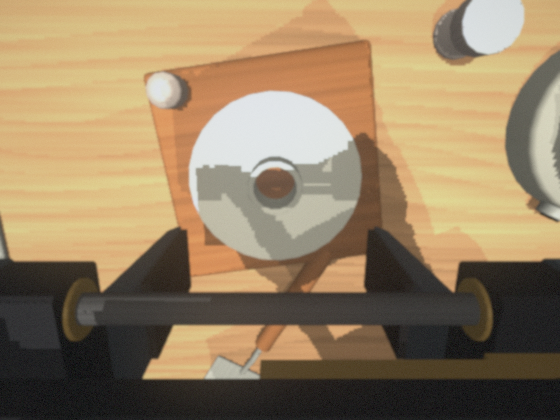

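The lid's disc spans px 189–362 by 91–262 with the chimney at (275,181). The salt pot, at (165,90), is clear of the fingers.

```bash
python3 - <<'E'
from h import *
W=img('wrist')
P=np.array([atz(W,*p,.032)[:2] for p in [(189,177),(362,177),(275.5,91),(275.5,262)]])
print(P,P[:2].mean(0),P[2:].mean(0),atz(W,275.3,181.5,.058))
c=(P[0][0]*0+P[2:,0].mean(),P[:2,1].mean())
print(c,togo([*c,.038]))
E
```

```text
[[0.47520437 0.38630602]
 [0.47555265 0.23867501]
 [0.54544159 0.31257857]
 [0.39602536 0.3124005 ]] [0.47537851 0.31249052] [0.47073348 0.31248954] [0.47735947 0.31255157 0.058     ]
(np.float64(0.47073347932762055), np.float64(0.3124905155843335)) [ 1.1  -0.09 12.26]
```

Emit:
{"op": "move_arm", "data": {
  "plan": [
    [[0.5,-0.1,4,0],[1,-0.1,7,0],[1.4,-0.1,10,0],[1.4,-0.1,12.2,0],[1.4,-0.1,12.2,0],[1.4,-0.1,12.2,0],[1.4,-0.1,12.2,0]]
  ]
}}

```text
t: 5.35
ee_pos: [0.4739, 0.3135, 0.0394]
orientation: [-0.0, 1.0, 0.002, 0.001]
contact_force: [-0.9, -0.2, 0.6]
gripper_width: 0.0911
grip_force: 0.0
```

Emit:
{"op": "move_arm", "data": {
  "plan": [
    [[0,0,0,0],[0,0,0,0],[0,0,0,0],[0,0,0,0],[0,0,0,0],[0,0,0,0],[0,0,0,0],[0,0,0,0],[0,0,0,0],[0,0,0,0]]
  ],
  "grip": 1
}}

```text
t: 6.35
ee_pos: [0.4731, 0.3132, 0.0379]
orientation: [0.0, 1.0, 0.002, -0.0]
contact_force: [0.1, 0.3, 1.6]
gripper_width: 0.0445
grip_force: 30.0
```

Emit:
{"op": "move_arm", "data": {
  "plan": [
    [[0,0,-1,0],[0,0,-3,0],[0,0,-6,0],[0,0,-9,0],[0,0,-12,0],[0,0,-15,0],[0,0,-16,0],[0,0,-16,0]]
  ]
}}

```text
t: 7.15
ee_pos: [0.4736, 0.3135, 0.1992]
orientation: [-0.001, 1.0, 0.002, 0.001]
contact_force: [-1.1, 0.6, -2.4]
gripper_width: 0.0439
grip_force: 30.0
```

```bash
python3 - <<'E'
from h import *
s,e,r=state();print(s['t'],e,s['gripper_width'],s['grip_force'],s['contact_force'],togo([.516,.0255,.198]))
W=img('wrist','w4.png')
# expected disc outline if lid axis passes through the TCP: z tcp-.02+.014
for dx in(-.003,0,.003):
    print([proj(W,e+r@np.array([.074*np.cos(a)+dx,.074*np.sin(a),.006])).round(1).tolist() for a in(0,np.pi/2,-np.pi/2,np.pi/4,-np.pi/4)])
c=cv2.resize(W['color'][40:300,140:420,::-1],None,fx=2.3,fy=2.3,interpolation=2);cv2.imwrite('pics/w4c.png',c)
g=cv2.cvtColor(W['color'],cv2.COLOR_RGB2GRAY).astype(int)
print(g[60:140:1,277].tolist())
E
```

```text
7.15 [0.4735641  0.31348233 0.19923699] 0.04385973332654595 29.99956506304443 [-1.11641273  0.63360871 -2.41911202] [ 4.12 28.82  0.1 ]
[[276.7, 117.9], [413.8, 258.5], [139.7, 258.7], [381.6, 162.5], [171.9, 162.6]]
[[276.7, 111.5], [414.4, 253.4], [139.1, 253.6], [382.1, 156.5], [171.4, 156.6]]
[[276.7, 105.0], [415.0, 248.3], [138.5, 248.4], [382.6, 150.4], [170.8, 150.5]]
[169, 169, 172, 171, 167, 169, 172, 176, 180, 184, 185, 182, 183, 178, 164, 133, 126, 129, 132, 135, 142, 146, 149, 149, 150, 149, 147, 145, 145, 144, 146, 148, 153, 152, 153, 154, 152, 153, 154, 154, 157, 156, 156, 155, 155, 157, 156, 159, 159, 159, 158, 157, 153, 156, 180, 212, 226, 231, 231, 231, 232, 231, 230, 231, 232, 232, 231, 231, 232, 232, 231, 232, 232, 231, 231, 231, 231, 232, 232, 232]
```

View pics/w4c.png

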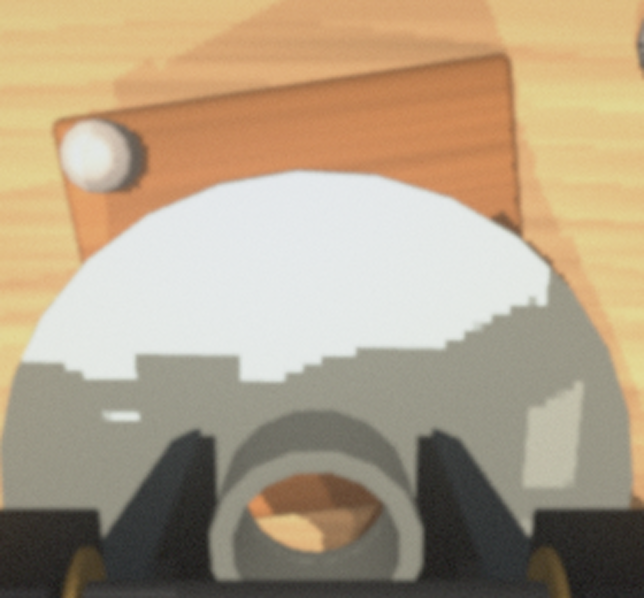

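The lid is held level; its front edge is at row 114.5, against 111.5 if it were centred, so it sits about 1.4 mm behind the TCP. I'll carry it over the bowl.

Emit:
{"op": "move_arm", "data": {
  "plan": [
    [[0.3,2,0,0],[0.8,5,0,0],[1.4,9,0,0],[2,13,0,0],[2.6,17,0,0],[3.2,21,0,0],[3.8,25,0,0],[4.2,27.5,0,0],[4.3,28.8,0,0],[4.3,28.8,0,0],[4.3,28.8,0,0],[4.3,28.8,0,0]]
  ]
}}

```text
t: 8.4
ee_pos: [0.5169, 0.0264, 0.1975]
orientation: [-0.0, 1.0, 0.003, -0.0]
contact_force: [0.3, 0.6, -0.9]
gripper_width: 0.0444
grip_force: 30.0
```

```bash
python3 - <<'E'
from h import *
s,e,r=state();print(s['t'],e,s['gripper_width'],s['contact_force'],r.round(4).tolist(),togo([.5175,.0255,.134]))
E
```

```text
8.4 [0.51686981 0.02643986 0.19752984] 0.044367717767810726 [ 0.28620062  0.63554921 -0.94869248] [[1.0, 0.0051, -0.0008], [0.0051, -1.0, 0.0003], [-0.0008, -0.0003, -1.0]] [0.07 0.1  6.35]
```

Emit:
{"op": "move_arm", "data": {
  "plan": [
    [[0.1,0.1,1.5,0],[0.1,0.1,3,0],[0.1,0.1,4.5,0],[0.1,0.1,5.3,0],[0.1,0.1,5.7,0],[0.1,0.1,6,0],[0.1,0.1,6.2,0],[0.1,0.1,6.4,0],[0.1,0.1,6.55,0],[0.1,0.1,6.6,0],[0.1,0.1,6.6,0],[0.1,0.1,6.6,0]]
  ]
}}

```text
t: 9.6
ee_pos: [0.5179, 0.0251, 0.1323]
orientation: [-0.001, 1.0, 0.002, -0.0]
contact_force: [-3.2, 7.6, 2.0]
gripper_width: 0.044
grip_force: 30.0
```

Emit:
{"op": "move_arm", "data": {
  "plan": [
    [[-0.05,-0.1,0.05,0],[-0.05,-0.1,0.1,0],[-0.05,-0.1,0.15,0],[-0.05,-0.1,0.15,0]]
  ]
}}

```text
t: 10.0
ee_pos: [0.5179, 0.0253, 0.1321]
orientation: [0.0, 1.0, 0.002, 0.001]
contact_force: [-9.5, -0.5, 26.2]
gripper_width: 0.044
grip_force: 30.0
```

```bash
python3 - <<'E'
from h import *
s,e,r=state();print(s['t'],e,s['contact_force'],s['ft_torque'])
W=img('wrist','w5.png');cv2.imwrite('pics/w5c.png',cv2.resize(W['color'][40:300,100:460,::-1],None,fx=2.2,fy=2.2,interpolation=2))
for z in(.126,.130):print([proj(W,[.516+.074*np.cos(a),.0255-.074*np.sin(a),z]).round(1).tolist() for a in(0,np.pi/2,-np.pi/2,np.pi/4,-np.pi/4)])
E
```

```text
10.0 [0.51794969 0.02529393 0.13206475] [-9.47385576 -0.51187205 26.15577861] [0.03748603 1.68789364 0.01361337]
[[276.9, 115.7], [413.5, 257.2], [139.0, 256.4], [381.7, 160.8], [171.7, 160.0]]
[[276.9, 116.1], [416.3, 260.5], [136.3, 259.6], [384.0, 162.2], [169.4, 161.4]]
```

View pics/w5c.png

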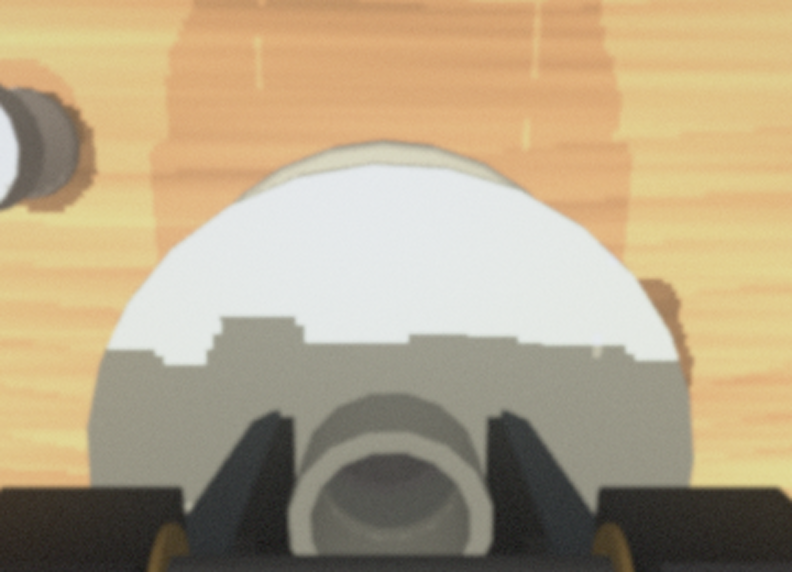

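The lid lies flat, with its edge at row 115 as predicted for seated. It bears on the front wall, so I'll relax the push, nudge it back and release.

Emit:
{"op": "move_arm", "data": {
  "plan": [
    [[-0.05,0,-0.1,0],[-0.1,0,-0.15,0],[-0.15,0,-0.15,0],[-0.15,0,-0.12,0],[-0.15,0,-0.12,0]]
  ]
}}

```text
t: 10.55
ee_pos: [0.5168, 0.0253, 0.1322]
orientation: [0.0, 1.0, 0.002, 0.001]
contact_force: [0.2, -0.5, 9.1]
gripper_width: 0.0444
grip_force: 30.0
```

Emit:
{"op": "move_arm", "data": {
  "plan": [
    [[0,0,0,0],[0,0,0,0],[0,0,0,0],[0,0,0,0],[0,0,0,0],[0,0,0,0],[0,0,0,0]]
  ],
  "grip": -1
}}

```text
t: 11.25
ee_pos: [0.5162, 0.0254, 0.1316]
orientation: [-0.0, 1.0, 0.002, -0.0]
contact_force: [-0.3, -0.4, 0.5]
gripper_width: 0.0912
grip_force: 0.0
```

Emit:
{"op": "move_arm", "data": {
  "plan": [
    [[0,0,-2,0],[0,0,-5,0],[0,0,-8,0],[0,0,-11,0],[0,0,-11,0],[0,0,-11,0],[0,0,-11,0]]
  ]
}}

```text
t: 11.95
ee_pos: [0.5157, 0.0254, 0.2407]
orientation: [-0.0, 1.0, 0.002, -0.001]
contact_force: [1.1, 0.6, -0.5]
gripper_width: 0.0912
grip_force: 0.0
```

```bash
python3 - <<'E'
from h import *
from scipy.optimize import least_squares
W=img('wrist','w6.png');s,e,r=state();print(s['t'],e,s['contact_force'],proj(W,[.516,.0255,.152]))
g=cv2.cvtColor(W['color'],cv2.COLOR_RGB2HSV)
m=((g[...,1]<45)&(g[...,2]>90)).astype(np.uint8);m[285:]=0
cs,_=cv2.findContours(m,cv2.RETR_EXTERNAL,cv2.CHAIN_APPROX_NONE)
c=max(cs,key=cv2.contourArea);E=cv2.fitEllipse(cv2.convexHull(c));print(E,cv2.boundingRect(c))
h=cv2.convexHull(c)[:,0]
P=np.array([atz(W,*p,.126)[:2] for p in h])
f=least_squares(lambda q:np.hypot(*(P-q[:2]).T)-q[2],[.51,.02,.07],loss='soft_l1',f_scale=.001);print('lid',f.x,np.abs(f.fun).max())
for n in('bowl',):print(togo([.469,-.3265,.24]))
E
```

```text
12.0 [0.51560833 0.02541964 0.24059333] [-0.01145229  0.32070218 -0.42537714] [276.67619182 207.58015323]
((276.94049072265625, 190.0316619873047), (175.71713256835938, 176.51739501953125), 100.14545440673828) (189, 101, 177, 177)
lid [0.51753793 0.02524698 0.07369883] 0.002645131383021443
[-4.8  35.17  0.06]
```

Emit:
{"op": "move_arm", "data": {
  "plan": [
    [[-0.5,4,0,0],[-1,8.5,0,-1],[-1.7,13,0,-3],[-2.3,17.5,0,-5],[-3,22,0,-7],[-3.6,26.5,0,-8],[-4.2,31,0,-9.5],[-4.7,35.2,1,-9.5],[-4.7,35.2,3,-9.5],[-4.7,35.2,6,-9.5],[-4.7,35.2,6,-9.5],[-4.7,35.2,6,-9.5],[-4.7,35.2,6,-9.5]]
  ]
}}

```text
t: 13.3
ee_pos: [0.4713, -0.3269, 0.1827]
orientation: [0.0, 0.996, 0.085, 0.0]
contact_force: [1.0, 1.0, 0.6]
gripper_width: 0.091
grip_force: 0.0
```

```bash
python3 - <<'E'
from h import *
s,e,r=state();print(s['t'],e,np.degrees(np.arctan2(r[1,0],r[0,0])),togo([.469,-.3265,.108]))
W=img('wrist','w7.png');print(proj(W,[.469,-.3265,.105]),proj(W,[.469,-.3265,.139]))
c=W['color'][110:310,130:430,::-1].astype(float);cv2.imwrite('pics/w7c.png',np.clip(cv2.resize((c-5)*2.5,None,fx=2.5,fy=2.5),0,255).astype(np.uint8))
E
```

```text
13.3 [ 0.47125904 -0.32694259  0.18273652] 9.759377111718475 [-0.22 -0.09  7.47]
[275.45110008 215.40066809] [275.31496157 232.03839232]
```

View pics/w7c.png

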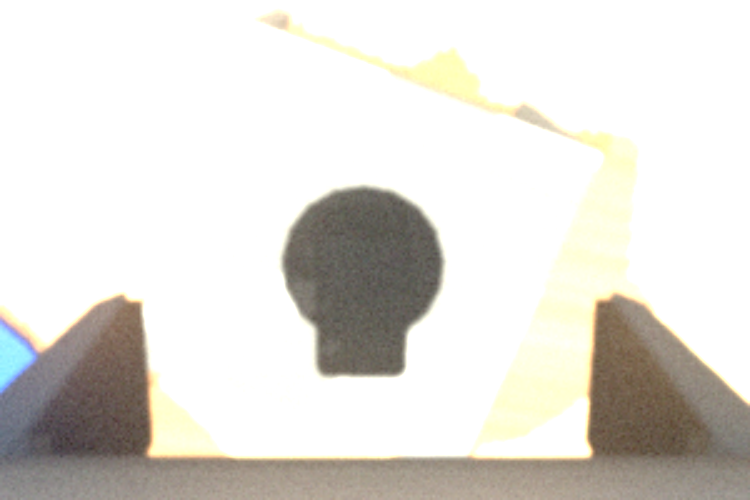

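The knob is square to the fingers, and the flange centre at (275,216) matches the prediction. I'll descend and grip.

Emit:
{"op": "move_arm", "data": {
  "plan": [
    [[-0.2,-0.1,2,0],[-0.2,-0.1,4,0],[-0.2,-0.1,6,0],[-0.2,-0.1,7.1,0],[-0.2,-0.1,7.35,0],[-0.2,-0.1,7.35,0],[-0.2,-0.1,7.35,0]]
  ]
}}

```text
t: 14.05
ee_pos: [0.4691, -0.3265, 0.1091]
orientation: [0.001, 0.996, 0.085, 0.001]
contact_force: [0.2, 0.2, 0.4]
gripper_width: 0.0914
grip_force: 0.0
```

Emit:
{"op": "move_arm", "data": {
  "plan": [
    [[0,0,0,0],[0,0,0,0],[0,0,0,0],[0,0,0,0],[0,0,0,0],[0,0,0,0],[0,0,0,0],[0,0,0,0],[0,0,0,0],[0,0,0,0],[0,0,0,0],[0,0,0,0]]
  ],
  "grip": 1
}}

```text
t: 15.25
ee_pos: [0.4685, -0.3261, 0.1081]
orientation: [-0.0, 0.996, 0.085, -0.0]
contact_force: [0.0, 0.0, -0.1]
gripper_width: 0.0235
grip_force: 30.0
```

Emit:
{"op": "move_arm", "data": {
  "plan": [
    [[0,0,-1,0],[0,0,-3,0],[0,0,-6,0],[0,0,-9,0],[0,0,-12,0],[0,0,-15,0],[0,0,-17,0],[0,0,-17,0],[0,0,-17,0]]
  ]
}}

```text
t: 16.15
ee_pos: [0.4684, -0.326, 0.2783]
orientation: [0.0, 0.996, 0.085, 0.0]
contact_force: [-0.7, 0.8, -1.3]
gripper_width: 0.0241
grip_force: 30.0
```

```bash
python3 - <<'E'
from h import *
s,e,r=state();print(s['t'],e,s['gripper_width'],np.degrees(np.arctan2(r[1,0],r[0,0])),togo([.517,.0255,.278]))
E
```

```text
16.15 [ 0.46842925 -0.32604218  0.27833506] 0.02407315149887683 9.73722648696433 [ 1.073e+01 -3.383e+01  2.000e-02]
```

Emit:
{"op": "move_arm", "data": {
  "plan": [
    [[0.8,-2.4,0,2],[2,-6.3,0,5],[3.2,-10.2,0,9],[4.5,-14.1,0,13],[5.7,-18,0,17],[7,-22,0,21],[8.2,-26,0,25],[9.4,-29.8,0,29],[10.3,-32.5,0,32],[10.7,-33.8,0,34],[10.7,-33.8,0,34],[10.7,-33.8,0,34],[10.7,-33.8,0,34]]
  ]
}}

```text
t: 17.45
ee_pos: [0.5165, 0.0243, 0.2776]
orientation: [0.0, 0.978, -0.21, -0.0]
contact_force: [1.0, 0.5, -1.9]
gripper_width: 0.024
grip_force: 30.0
```

```bash
python3 - <<'E'
from h import *
s,e,r=state();print(s['t'],e,s['gripper_width'],np.degrees(np.arctan2(r[1,0],r[0,0])),r[:,2],togo([.5165,.0255,.190]))
E
```

```text
17.45 [0.51652242 0.02431912 0.27761428] 0.02399344535735774 -24.263199349049213 [-1.02182246e-03 -1.16874135e-04 -9.99999471e-01] [-0.04 -0.11  8.76]
```

Emit:
{"op": "move_arm", "data": {
  "plan": [
    [[0,-0.1,1,0],[0,-0.1,2,0],[0,-0.1,3,0],[0,-0.1,4,0],[0,-0.1,5,0],[0,-0.1,6,0],[0,-0.1,7,0],[0,-0.1,7.8,0],[0,-0.1,8.2,0],[0,-0.1,8.2,0]]
  ]
}}

```text
t: 18.45
ee_pos: [0.517, 0.026, 0.1956]
orientation: [0.0, 0.978, -0.21, -0.0]
contact_force: [0.8, 0.0, 0.1]
gripper_width: 0.0239
grip_force: 30.0
```

```bash
python3 - <<'E'
from h import *
s,e,r=state();print(s['t'],e,s['gripper_width'],s['contact_force'],s['ft_torque'],togo([.5165,.0255,.160]))
E
```

```text
18.45 [0.51702749 0.02599293 0.19559647] 0.023937216644880747 [0.76485375 0.04251046 0.07314246] [0.10863528 0.04341785 0.048163  ] [-0.02  0.07  3.56]
```

Free so far. I'll go down slowly into the slots.

Emit:
{"op": "move_arm", "data": {
  "plan": [
    [[0,0,0.5,0],[0,0,1,0],[0,0,1.4,0],[0,0,1.8,0],[0,0,2.1,0],[0,0,2.4,0],[0,0,2.6,0],[0,0,2.6,0]]
  ]
}}

```text
t: 19.25
ee_pos: [0.5171, 0.026, 0.1699]
orientation: [0.0, 0.978, -0.21, -0.0]
contact_force: [0.1, 0.2, 0.0]
gripper_width: 0.0237
grip_force: 30.0
```

There is no force at foot height 0.068, below the block top at 0.080, so the foot is in the slots. I'll press home.

Emit:
{"op": "move_arm", "data": {
  "plan": [
    [[0,0,0.2,0],[0,0,0.4,0],[0,0,0.6,0],[0,0,0.8,0],[0,0,0.95,0],[0,0,1.0,0],[0,0,1.0,0],[0,0,1.0,0]]
  ]
}}

```text
t: 20.05
ee_pos: [0.5175, 0.0259, 0.1603]
orientation: [-0.0, 0.978, -0.21, 0.0]
contact_force: [-1.3, -0.9, 7.0]
gripper_width: 0.0241
grip_force: 30.0
```

Emit:
{"op": "move_arm", "data": {
  "plan": [
    [[0,0,0.05,0],[0,0,0.1,0],[0,0,0.12,0],[0,0,0.12,0],[0,0,0.12,0]]
  ]
}}

```text
t: 20.55
ee_pos: [0.5176, 0.026, 0.1602]
orientation: [-0.0, 0.978, -0.21, 0.001]
contact_force: [-8.0, -0.8, 29.3]
gripper_width: 0.0239
grip_force: 30.0
```

The flange is down, with a firm stop at 29 N. I'll ease the push a little and check.

Emit:
{"op": "move_arm", "data": {
  "plan": [
    [[-0.05,0.02,-0.06,0],[-0.05,0.02,-0.06,0],[-0.05,0.02,-0.06,0],[-0.05,0.02,-0.06,0],[-0.05,0.02,-0.06,0]]
  ]
}}

```text
t: 21.05
ee_pos: [0.5173, 0.0259, 0.1603]
orientation: [-0.0, 0.978, -0.21, 0.001]
contact_force: [-3.3, 0.5, 15.2]
gripper_width: 0.024
grip_force: 30.0
```

```bash
python3 - <<'E'
from h import *
s,e,r=state();print(s['t'],e,s['contact_force'],s['ft_torque'],s['grip_force'],np.abs(s['qd']).max(),r[:,2])
img('scene','s2.png');c=cv2.imread('pics/s2.png')[120:270,190:390];cv2.imwrite('pics/s2c.png',cv2.resize(c,None,fx=3.9,fy=3.9,interpolation=2))
E
```

```text
21.05 [0.51734412 0.02594789 0.16030881] [-3.31871322  0.51053079 15.17695698] [ 0.10057302  0.45207774 -0.00279824] 30.002581179142 0.0010593880999627844 [ 1.73794543e-03 -1.26197964e-04 -9.99998482e-01]
```

View pics/s2c.png

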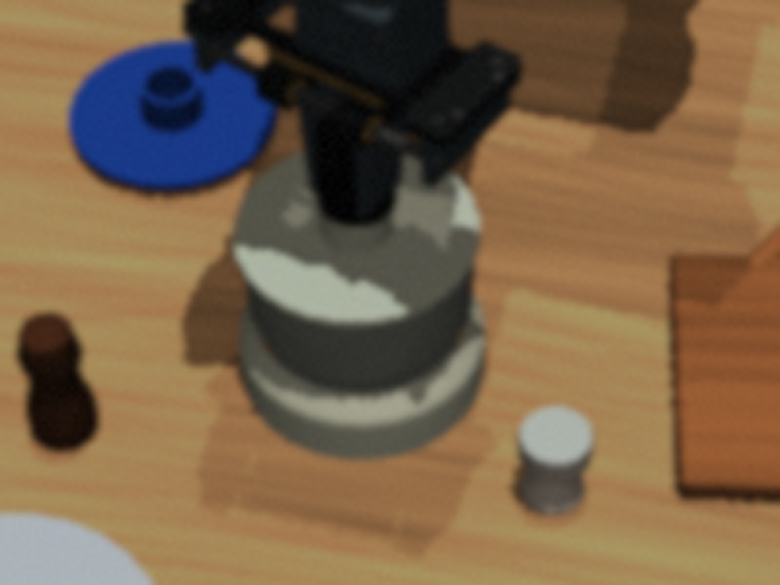

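The picture shows the lid level on the bowl at (355,240), with the flange down on the chimney. The mill and egg cup stand undisturbed. Pressing at 15 N, still and gripped, so I'll hand it in.

```bash
python3 -c "
from station import ticket
print(ticket.job_done())"
```

```text
the job is handed in; nothing more can be done
None
```

The job is handed in, with no verdict returned: the lid is seated level on the bowl, and the beater is meshed, pressed home with its flange on the chimney (about 15 N) and still gripped; the mill and egg cup stood untouched in the last picture, and the salt pot, last seen in place after the lid was lifted, was out of that view.

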